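# Clamp the sample jar on the orbital shaker and start it

### The arm

A 6-joint arm with a two-finger parallel gripper is mounted at the origin on the work surface. World frame = base frame: x ahead of the robot, y to its left, z up, the work surface at z = 0. Lengths are in m, angles in rad, forces in N, time in s.
With the tool pointing down it reaches from about 0.35 to 0.775 m from the base axis. Payload 5.5 kg.
Tool frame: the origin (TCP) lies at the very end of the fingers, on their centre line; the grasp point (between the pads) lies 19 mm behind it (env.grip_point_offset is the distance from the TCP to the grasp point, in m); z points along the fingers, y is the line along which they close (so a half turn about z gives the same grasp; the last joint's range is limited). The gripper opens to 85 mm and grips with 20 to 120 N. Pads are 22 mm wide; open, the fingers measure 114 mm over their backs; the gripper's body (76 mm by 85 mm) begins 54 mm behind the grasp point. The pads swing forward as they close: fully open they stand 13 mm farther back than shut.
Start: joints at [1.097, 0.313, 0.046, 1.304, 0, 1.431], TCP at [0.188, 0.543, 0.231] pointing down, gripper open.
Joint ranges: [-2.76, 2.76], [-0.86, 1.69], [-1.03, 1.26], [-2.2, 2.34], [-1.47, 1.5], [-3.14, 3.14]. Speed limits (rad/s): [2.57, 2.57, 3.14, 3.14, 3.14, 3.14].

### API

Orientations are given as a unit quaternion [w, x, y, z].
In Python, from workcell import sensors, imaging, workorder, env gives the robot as it stands.
- The arm moves only by the shell command python3 -m handwheel 'ROWS' [FORCE]. ROWS is JSON, a list of rows, each a list of 5 numbers: the shift along the tool's x, y, z in mm, then the turn about the tool's z in rad, then the opening, from 0 (shut) to 1 (fully open). A call has 1 to 8 rows; each row is the pose to reach, as a shift and turn from the pose commanded when the call began, along the tool's axes at that moment; what a row does not reach only later rows make up. A row lasts 1/10 s, in which the tool goes at most 50 mm and 8.59 degrees, less where a joint would pass 70% of its speed; a pose out of reach is approached as far as the arm can. A call with a gripper value outside its range is refused whole. The fingers move at their own pace and stop on an object; FORCE is the grip in N (left out, the last holds). Time passes only in rows, so rows that repeat a pose let the fingers close. It gives the time, the measured TCP pose, the force, the opening and the grip force at its end, in the units of the state.
- sensors.get_state(): the state, without advancing time (a new reading comes with each control period).
- imaging.read_camera(name): name is "scene" or "top" or "wrist"; returns a dict with "color" (420x560x3 uint8, blue, green, red), "z_map" (420x560 float32, m along the optical axis (not along the pixel's ray), 0 where there is no reading), "fx", "fy", "cx", "cy" (pixels), "k1" (the pictures are not rectified: a ray, as slopes to the right and down, at radius r is drawn at 1 + k1 r^2 times it, then the intrinsics apply), "xyz" and "rotation" of the camera in the world. Camera axes: x right, y down, z forward; pixel columns grow to the right and rows downward; lengths in m; the calibration is good to about 2 mm. A picture is of the moment at which its call begins.
- workorder.hand_in(): hands the job in; it is judged then, once.
The state is a dict: "clock": time; "joint_pos": joint angles; "qvel": joint speeds; "tau": joint torques, N m; "tcp_pos": TCP position; "orientation": TCP orientation; "wrist_force": force on the tool from outside, world axes, zero at the start; "ft_torque": the same for the moment, N m; "finger_gap": finger opening in m; "grip_force": force on a finger pad.
Only numpy, scipy, OpenCV 4.12 (cv2) and the standard library are available. Lean on these libraries where they do the work, as an engineer would, in place of code of your own. Each camera call takes 0.05 s, during which the arm holds its last target. There are 200 camera calls.

### The job

Load the rectangular sample jar from the carrier onto the shaker: stand it between the two cheeks with its narrow ends towards them, slide the moving cheek up until the jar sits snug against both cheeks, and turn the winged clamp knob clockwise until it is tight. Then press the square timer key fully down and let it up, and after it the wide start key in the same way. Leave the other vessels in the carrier and the dropper bottle standing where they are.

Things in the scene. Friction and masses are not known exactly. Their poses are not given: they have to be found in the camera images.
- jar_center (a point): Rectangular white plastic sample jar, flush flat lid: 68 mm long (x axis), 52 mm wide (y), 90 mm tall, 0.2 to 0.4 kg. Point: its centre, 45 mm above the underside. Starts in a lane of the carrier, 5 mm above the table, length along the lane: there only its narrow ends can be gripped. Between the cheeks only its broad sides can be: put it down on the way and take it again across them.
- carrier: Grey plastic carrier fixed to the table, 170 mm along its x axis by 194 mm along y. Three lanes along x, 58 mm wide, centred at y = -63, 0 and +63 mm; walls between them 5 mm thick, reaching 89 mm above the table; floor 5 mm thick; lanes open at the ends but for a lip 14 mm high. Origin: centre of the underside.
- clear_spot (a point): Middle of the ruled paper sheet (210 mm along its x, 130 mm along y) lying flat on the table between carrier and shaker: a free place at table level where the jar can be put down.
- fixed_cheek (a point): Middle of the inner face of the shaker's fixed steel cheek, at the level of the platform top, 100 mm above the table. Shaker axes: y points out of the gap into this cheek (sliding direction), -x to the shaker's front. Cheek 68 mm wide (x), 84 mm tall, with a 10 mm deep lip on each side along the jar's broad sides, 60 mm between lips. Jar: narrow end on this face, length along y, centred in x.
- moving_cheek (a point): Middle of the face of the moving cheek, at platform level, same axes, shaped like the fixed cheek and opposite it (lips towards it). It is the front of a carriage (52 mm wide, 101 mm long, top 21 mm above the platform) that slides along y and carries the clamp knob on an axis 64 mm behind this face.
- jaw (a joint): Slide of the moving cheek in m: 0 fully open (93 mm between the faces), growing towards the fixed cheek; 0.025 when both faces touch the 68 mm jar. Starts between 0 and 0.010. Slides with about 2 N (and pushes the jar along with about 3 N more) while the knob is loose; a brake shoe worked by the knob holds it when tight.
- knob_grip (a point): Black winged clamp knob on the carriage: a straight bar 64 mm long (this point's x axis), 16 mm wide (y), 24 mm tall, on an upright spindle. The point lies on the turning axis, 11 mm below the bar's top, 13 mm above its lower edge, 52 mm above the platform. It travels with the carriage, which can be drawn along by it.
- knob (a joint): Turn of the clamp knob in rad, growing clockwise seen from above. Starts loose, 0 to 0.25; the shoe meets the rail at about 0.75; tight from 1.1; end stop 1.5. Stays where it is left. Takes 0.1 to 0.2 N m.
- key_timer_top (a point): Middle of the top of the timer key: the square key, 28 by 28 mm, 11 mm above the panel at the shaker's front, top 66 mm above the table. From left to right seen from the robot: display, square timer key, round stop key (not used, 57 mm from the timer key), wide start key.
- key_timer (a joint): Travel of the timer key in m, 0 up to 0.006 fully down; a spring pushes it back; fully down takes about 5 N; it counts as pressed beyond 0.004.
- key_start_top (a point): Middle of the top of the start key: the wide key, 28 mm by 52 mm (along the shaker's y), 60 mm to the right of the round stop key, same height as the timer key.
- key_start (a joint): Travel of the start key in m, as for the timer key.
- round_jar: Round white jar, 50 mm across and 82 mm tall, in another lane of the carrier. Origin: centre of its underside. Leave it.
- slim_bottle: Slim white bottle, 42 mm across and 85 mm tall, in the third lane. Origin: centre of its underside. Leave it.
- dropper: White dropper bottle, 38 mm across and 85 mm tall, standing on the table beyond the record sheet. Origin: centre of its underside. Leave it.

How it is judged:
By the outcome, as a careful person would: the job done as asked, in the order asked, and still so for the second after the job is handed in, with the robot touching nothing.
It also fails if it takes over 72 s, if anything falls off the work surface, if the arm or the gripper's body presses on something with over 40 N, if the wrist force passes 120 N, or if a joint passes its speed limit or range.

## Working session

There is one attempt and no reset: what is moved stays moved. The work goes in short steps, Python scripts to look and compute and a shell command to move; the robot and the scene stay as the last step left them, time stands still between calls to the robot, and variables do not carry over. Pictures are saved under pics/ and viewed, at most 10 in all, crops included, and the job is handed in when it is done.

```bash
mkdir -p pics; ls; cat > h.py <<'E'
import numpy as np, cv2
from workcell import sensors, imaging, workorder, env
def cam(n): return imaging.read_camera(n)
def rays(c,uv):
    uv=np.atleast_2d(np.asarray(uv,float))
    K=np.array([[c['fx'],0,c['cx']],[0,c['fy'],c['cy']],[0,0,1.]])
    p=cv2.undistortPoints(uv[:,None],K,np.array([c['k1'],0,0,0.]))[:,0]
    return np.c_[p,np.ones(len(p))]
def R(c): return np.array(c['rotation']).reshape(3,3)
def onplane(c,uv,z):
    d=rays(c,uv)@R(c).T; o=np.array(c['xyz'])
    return o+d*((z-o[2])/d[:,2])[:,None]
def proj(c,P):
    P=np.atleast_2d(P); K=np.array([[c['fx'],0,c['cx']],[0,c['fy'],c['cy']],[0,0,1.]])
    q=(P-np.array(c['xyz']))@R(c)
    s=q[:,:2]/q[:,2:]; s=s*(1+c['k1']*(s**2).sum(1))[:,None]
    return s*[c['fx'],c['fy']]+[c['cx'],c['cy']]
def cloud(c):
    z=c['z_map']; h,w=z.shape
    u,v=np.meshgrid(np.arange(w),np.arange(h))
    r=rays(c,np.c_[u.ravel(),v.ravel()])*z.reshape(-1,1)
    P=r@R(c).T+np.array(c['xyz']); P[z.ravel()==0]=np.nan
    return P.reshape(h,w,3)
E
python3 - <<'E'
from h import *
for n in ['scene','top']:
    c=cam(n); cv2.imwrite(f'pics/{n}0.png',c['color']); print(n,c['xyz'],np.round(R(c),3).tolist(),c['fx'],c['k1'],c['cx'],c['cy'])
print(sensors.get_state())
E
```

```text
picsTraceback (most recent call last):
  File "<stdin>", line 3, in <module>
  File "h.py", line 9, in R
    def R(c): return np.array(c['rotation']).reshape(3,3)
                     ~~~~~~~~~~~~~~~~~~~~~~~~~~~~~~~^^^^^
ValueError: cannot reshape array of size 4 into shape (3,3)
```

View pics/scene0.png

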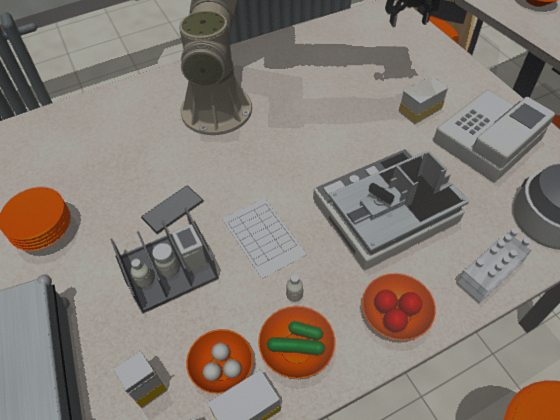

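The scene view shows the carrier at about (165,260) with the rectangular jar in its right lane (188,240). The sheet is at (265,238), the dropper at (294,288) and the shaker at (390,205), with the knob at about (381,192).

```bash
python3 - <<'E'
s=open('h.py').read()
s=s.replace("def R(c): return np.array(c['rotation']).reshape(3,3)","from scipy.spatial.transform import Rotation as Rot\ndef quat(q): return Rot.from_quat(np.roll(q,-1)).as_matrix()\ndef R(c): return quat(c['rotation'])")
open('h.py','w').write(s)
E
python3 - <<'E'
from h import *
for n in ['scene','top']:
    c=cam(n); cv2.imwrite(f'pics/{n}1.png',c['color']); print(n,c['xyz'],np.round(R(c),3).tolist(),c['fx'],c['k1'],c['cx'],c['cy'])
    P=cloud(c); print(np.round(P[300:420:60,20:560:130],3).tolist())
s=sensors.get_state(); print(s); print(np.round(quat(s['orientation']),3))
E
```

```text
scene [ 1.14748618 -0.34350872  1.04565453] [[0.461, 0.713, -0.528], [0.888, -0.378, 0.263], [-0.012, -0.59, -0.807]] 496.3259410166884 -0.08751729736014845 283.4969351846826 216.279616963391
[[[0.482, -0.636, 0.129], [0.533, -0.392, 0.001], [0.673, -0.121, -0.001], [0.835, 0.119, 0.06], [0.87, 0.819, -0.547]], [[0.615, -0.661, 0.129], [0.672, -0.44, -0.0], [0.807, -0.19, 0.016], [0.935, 0.061, 0.002], [1.023, 0.786, -0.746]]]
top [ 0.41545841 -0.04247715  1.13631737] [[-0.019, -0.993, 0.117], [-0.999, 0.023, 0.03], [-0.033, -0.117, -0.993]] 428.1702727028908 -0.01941538338578473 280.0345556293197 219.4862594469106
[[[0.348, 0.694, 0.003], [0.343, 0.342, -0.003], [0.337, -0.004, -0.002], [0.331, -0.342, -0.001], [0.324, -0.679, -0.004]], [[0.19, 0.69, -0.003], [0.188, 0.339, -0.002], [0.185, -0.001, 0.0], [0.18, -0.333, 0.001], [0.193, -0.616, 0.088]]]
{'clock': 0.15, 'joint_pos': array([1.09739952e+00, 3.13844749e-01, 4.52738106e-02, 1.30361863e+00,
       2.61418450e-05, 1.43121260e+00]), 'qvel': array([ 1.36310162e-03, -1.17202852e-03,  4.43291835e-03,  1.02283285e-03,
        5.39810299e-04, -6.30698944e-05]), 'tau': array([ 1.90808809e-03, -4.81062913e+01,  2.98816323e+01,  1.39084962e-02,
       -1.89488283e-04,  2.45511660e-05]), 'tcp_pos': array([0.18821868, 0.54292726, 0.23061799]), 'orientation': array([-2.22641800e-04,  1.66132644e-01,  9.86103169e-01, -6.60211966e-04]), 'wrist_force': array([-0.54710482,  0.01938362, -0.14357993]), 'ft_torque': array([-0.04383837,  0.01480603, -0.01599092]), 'grip_force': 0.0, 'finger_gap': 0.08534955659575137}
[[-0.945  0.328 -0.001]
 [ 0.328  0.945 -0.001]
 [ 0.    -0.001 -1.   ]]
```

View pics/top1.png

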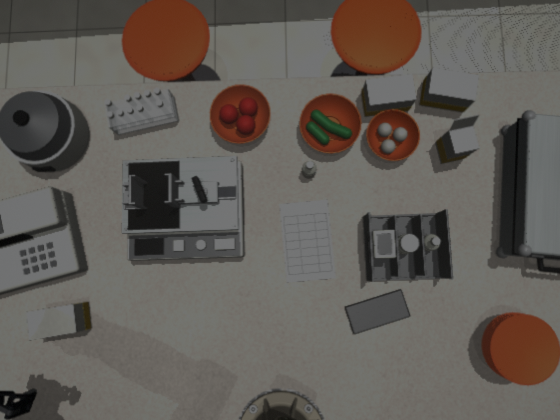

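The top view has image up = +x and left = +y. The jar is at (385,243) in the left lane. The sheet is at (307,241), the dropper at (309,171), the knob at (200,190), the cheeks at (135,190) and (172,190), and the keys at (178,245), (201,244) and (224,243). Next I'll measure with ray casts and depth.

```bash
python3 - <<'E'
from h import *
t=cam('top'); 
a=cv2.resize(t['color'][145:270,115:260],None,fx=4,fy=4,interpolation=cv2.INTER_CUBIC)
b=cv2.resize(t['color'][200:300,355:460],None,fx=2,fy=2,interpolation=cv2.INTER_CUBIC)
im=np.zeros((500,795,3),np.uint8); im[:500,:580]=a; im[:200,580:790]=b
cv2.imwrite('pics/zoom.png',np.clip(im*1.4,0,255).astype(np.uint8))
P=cloud(t); z=P[...,2]
for n,(u0,u1,v0,v1),(l,h) in [('jar',(370,400,225,262),(.080,.11)),('carrier walls',(360,460,205,285),(.075,.11)),('plat',(120,245,150,265),(.09,.108)),('high',(120,245,150,265),(.14,.2)),('panel',(120,245,232,265),(.045,.075))]:
    m=np.zeros_like(z,bool); m[v0:v1,u0:u1]=True; m&=(z>l)&(z<h)
    q=P[m]; print(n,len(q),np.round(np.percentile(q,[2,50,98],axis=0),3).tolist())
print('keys z',[np.round(np.median(P[v-3:v+4,u-3:u+4].reshape(-1,3),0),3).tolist() for u,v in[(178,245),(201,244),(224,243),(307,241),(200,190),(385,243)]])
E
```

```text
jar 798 [[0.438, -0.294, 0.083], [0.473, -0.26, 0.093], [0.51, -0.228, 0.098]]
carrier walls 1915 [[0.397, -0.421, 0.077], [0.474, -0.291, 0.088], [0.543, -0.226, 0.097]]
plat 6672 [[0.517, 0.096, 0.095], [0.592, 0.238, 0.1], [0.697, 0.378, 0.106]]
high 820 [[0.573, 0.162, 0.142], [0.606, 0.235, 0.164], [0.639, 0.333, 0.186]]
panel 3064 [[0.451, 0.091, 0.05], [0.483, 0.236, 0.056], [0.516, 0.379, 0.068]]
keys z [[0.483, 0.249, 0.066], [0.484, 0.191, 0.066], [nan, nan, nan], [0.491, -0.078, 0.001], [0.604, 0.172, 0.163], [0.475, -0.264, 0.094]]
```

View pics/zoom.png

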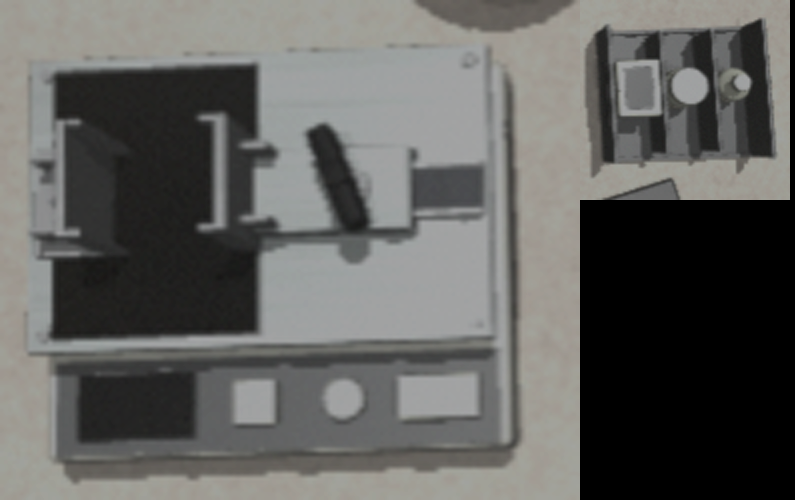

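The zoom confirms the layout. The shaker is nearly axis-aligned. The knob bar runs from zoom (318,135) to (355,220), about 23° from world x. The jar is in the left lane, length along x. I'll add a helper that gives the shift in tool axes, then go over the shaker for a close look on the way.

```bash
cat >> h.py <<'E'
def go(x,y,z,yaw):
    "tool-frame shift (mm) and turn (rad) from the present pose; yaw = world angle of tool y, tool down"
    s=sensors.get_state(); M=quat(s['orientation']); p=s['tcp_pos']
    d=M.T@(np.array([x,y,z])-p)*1000
    cur=np.arctan2(M[1,1],M[0,1]); t=-(yaw-cur); t=(t+np.pi)%(2*np.pi)-np.pi
    print('at',np.round(p,4),'yaw',round(cur,3),'tilt',np.round(M[:2,2],4),'-> shift',np.round(d,1),'turn',round(t,3),'q6',round(s['joint_pos'][5],2),'t',round(s['clock'],2))
E
python3 -m handwheel '[[-43,-24,-12,0.15,1],[-86,-48,-25,0.3,1],[-129,-72,-37,0.45,1],[-172,-96,-50,0.6,1],[-215,-120,-62,0.75,1],[-258,-143,-75,0.9,1],[-301,-167,-90,1.05,1],[-344,-191,-100,1.2,1]]'
python3 - <<'E'
from h import *
go(.45,.25,.33,0)
c=cam('wrist'); cv2.imwrite('pics/w1.png',c['color']); print(c['xyz'],np.round(R(c),2).tolist(),c['fx'],c['k1'])
E
```

```text
clock: 1.0
tcp_pos: [0.4479, 0.253, 0.331]
orientation: [0.0, 0.696, 0.718, 0.001]
wrist_force: [1.0, 1.0, -0.2]
finger_gap: 0.0851
grip_force: 0.0
at [0.4479 0.253  0.331 ] yaw 0.031 tilt [0.001  0.0006] -> shift [-3.1  2.   1. ] turn 0.031 q6 1.9 t 1.0
[0.44481794 0.32864534 0.47339256] [[1.0, 0.03, 0.01], [0.03, -0.95, -0.3], [0.0, 0.3, -0.96]] 339.50822416635816 0.006231591517676342
```

View pics/w1.png

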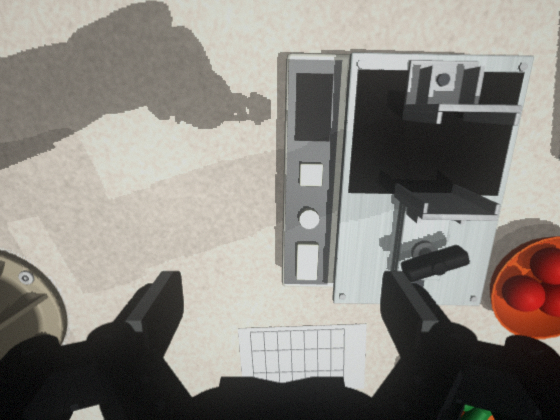

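The wrist view (right = +x, up = +y) shows the timer key at (311,174), stop at (308,218) and start at (307,262). The fixed cheek's rim is at about (480,108), the moving cheek's rim at about (460,212), and the knob at (436,263).

```bash
cat >> h.py <<'E'
def tri(obs):
    "least-squares meeting point of rays; obs=[(cam,uv)..]"
    A=np.zeros((3,3));b=np.zeros(3)
    for c,uv in obs:
        d=(rays(c,uv)@R(c).T)[0]; d/=np.linalg.norm(d); Q=np.eye(3)-np.outer(d,d); A+=Q; b+=Q@np.array(c['xyz'])
    p=np.linalg.solve(A,b); return p
def blob(c,seed,lo,hi):
    "min-area rect of the grey-level blob holding seed pixel"
    g=cv2.cvtColor(c['color'],cv2.COLOR_BGR2GRAY); m=cv2.inRange(g,lo,hi)
    n,l,st,ce=cv2.connectedComponentsWithStats(m,connectivity=4)
    k=l[seed[1],seed[0]]
    if k==0: return None
    cs,_=cv2.findContours((l==k).astype(np.uint8),cv2.RETR_EXTERNAL,cv2.CHAIN_APPROX_NONE)
    return cv2.minAreaRect(max(cs,key=len)),st[k],ce[k]
E
python3 - <<'E'
from h import *
w=cam('wrist'); t=cam('top')
for n,a,b in [('timer',(311,174),(178,245)),('stop',(308,218),(201,244)),('start',(307,262),(224,243))]:
    gw=cv2.cvtColor(w['color'],cv2.COLOR_BGR2GRAY)[a[1],a[0]]; gt=cv2.cvtColor(t['color'],cv2.COLOR_BGR2GRAY)[b[1],b[0]]
    x=blob(w,a,int(gw)-25,255); y=blob(t,b,int(gt)-18,255)
    print(n,gw,gt,x and (x[1],x[0][0]),y and (y[1],y[0][0]))
    if x and y: print('  tri',tri([(w,x[0][0]),(t,y[0][0])]).round(4), 'plane w',onplane(w,x[0][0],.066)[0].round(4),'t',onplane(t,y[0][0],.066)[0].round(4))
P=cloud(w)
z=P[...,2]
def box(name,m):
    q=P[m]
    if len(q)<5: print(name,len(q)); return
    r=cv2.minAreaRect((q[:,:2]*1000).astype(np.float32)); print(name,len(q),'rect',np.round(r[0],1),np.round(r[1],1),round(r[2],1),'zmed',np.median(q[:,2]).round(4))
u,v=np.meshgrid(np.arange(560),np.arange(420))
box('fixed top',(z>.176)&(z<.192)&(v>60)&(v<140)&(u>395)&(u<530))
box('moving top',(z>.176)&(z<.192)&(v>150)&(v<235)&(u>380)&(u<520))
k=(z>.158)&(z<.17)&(v>235)&(v<290)&(u>390)&(u<480); box('knob',k)
box('timer',(z>.0625)&(z<.07)&(v>155)&(v<192)&(u>290)&(u<330))
box('start',(z>.0625)&(z<.07)&(v>235)&(v<290)&(u>290)&(u<325))
print('sheet z',np.nanmedian(z[340:370,260:340]),'plat',np.nanmedian(z[270:290,350:375]),np.nanmedian(z[90:180,360:380]))
cv2.imwrite('pics/w1z.png',cv2.resize(w['color'][50:310,270:540],None,fx=2.2,fy=2.2,interpolation=cv2.INTER_CUBIC))
E
```

```text
timer 215 121 (array([295, 159,  22,  22, 461], dtype=int32), (305.5, 169.5)) (array([174, 240,   9,  11,  97], dtype=int32), (178.0, 245.0))
  tri [0.4831 0.249  0.0658] plane w [0.4832 0.249  0.066 ] t [0.4829 0.2489 0.066 ]
stop 218 123 (array([295, 206,  20,  18, 279], dtype=int32), (304.5, 214.5)) (array([196, 240,   9,   9,  64], dtype=int32), (200.0, 244.0))
  tri [0.4841 0.1924 0.0685] plane w [0.4842 0.1916 0.066 ] t [0.4843 0.1929 0.066 ]
start 216 122 (array([293, 240,  21,  35, 699], dtype=int32), (303.0, 257.0)) (array([215, 238,  19,  12, 195], dtype=int32), (224.02586364746094, 243.43966674804688))
  tri [0.4846 0.1322 0.065 ] plane w [0.4845 0.1327 0.066 ] t [0.4845 0.1321 0.066 ]
fixed top 919 rect [606.5 326. ] [69.1 15.9] 0.9 zmed 0.1835
moving top 844 rect [607.7 242.9] [68.7 16.1] 0.7 zmed 0.1832
knob 951 rect [608.  177.4] [63.4 15.9] 21.5 zmed 0.1624
timer 530 rect [483.2 249.3] [28.  27.5] 0.7 zmed 0.0661
start 758 rect [485.  132.8] [27.5 51.4] 1.6 zmed 0.0663
sheet z 0.0006920181227031141 plat 0.09954998237839818 0.09983498893646475
```

View pics/w1z.png

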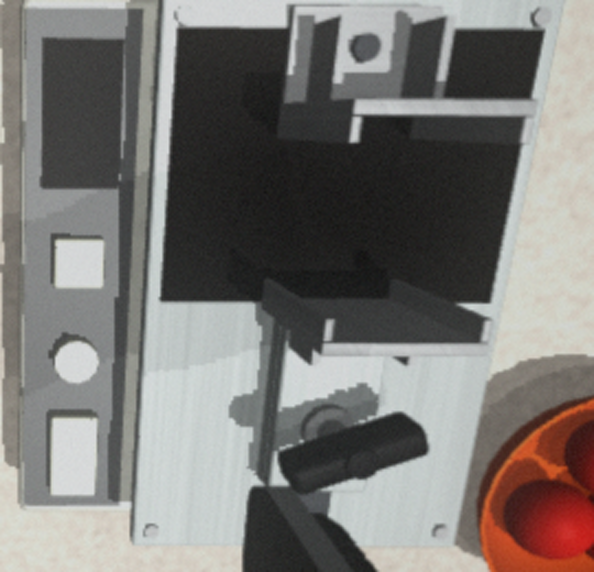

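All readings agree. Shaker axes are turned by about +0.013 rad, with cheek faces at y≈0.328 and 0.241 (jaw ≈6 mm) and x≈0.607. The knob is at (0.608,0.177), bar at 21.5°. Next I'll go over to the carrier.

```bash
python3 -m handwheel '[[-50,1,3,0,1],[-100,2,6,0,1],[-150,3,9,0,1],[-200,4,12,0,1],[-250,5,15,0,1],[-300,6,18,0,1],[-350,7,21,0.02,1],[-400,7,25,0.03,1]]'
python3 -m handwheel '[[-50,0,2,0,1],[-100,0,4,0,1],[-150,0,6,0,1],[-185,0,8,0,1],[-185,0,8,0,1],[-185,0,8,0,1]]'
python3 - <<'E'
from h import *
go(.474,-.262,.2,0)
w=cam('wrist'); t=cam('top'); P=cloud(w); z=P[...,2]
u,v=np.meshgrid(np.arange(560),np.arange(420))
# jar top: highest plate near expected spot
m=(z>.0915)&(z<.1)&(abs(P[...,0]-.474)<.06)&(abs(P[...,1]+.262)<.05)
m=cv2.morphologyEx(m.astype(np.uint8),cv2.MORPH_OPEN,np.ones((5,5)))>0
q=P[m]; r=cv2.minAreaRect((q[:,:2]*1000).astype(np.float32)); print('jar',len(q),r,np.median(q[:,2]))
m2=(z>.083)&(z<.0915)&(abs(P[...,0]-.474)<.1)&(P[...,1]>-.24)&(P[...,1]<-.2)
q=P[m2];
if len(q)>20:
  k=np.polyfit(q[:,0],q[:,1],1); print('left wall slope',k,len(q))
cv2.imwrite('pics/w2.png',w['color'])
# two-view height
c3=np.array([*np.array(r[0])/1000,.095]); print(proj(w,c3),proj(t,c3))
E
```

```text
clock: 1.95
tcp_pos: [0.4684, -0.1443, 0.3048]
orientation: [-0.0, 0.704, 0.711, 0.0]
wrist_force: [2.0, 0.3, 0.2]
finger_gap: 0.0857
grip_force: 0.0
clock: 2.55
tcp_pos: [0.47, -0.3281, 0.296]
orientation: [-0.001, 0.704, 0.71, 0.0]
wrist_force: [0.8, 0.2, -0.5]
finger_gap: 0.0854
grip_force: 0.0
at [ 0.47   -0.3281  0.296 ] yaw 0.008 tilt [-0.0013  0.0022] -> shift [65.8  4.6 96.2] turn 0.008 q6 0.81 t 2.55
jar 3674 ((474.6335754394531, -262.25433349609375), (67.43125915527344, 50.19194793701172), 0.4392440915107727) 0.09457002021168195
left wall slope [ 0.01328144 -0.23766621] 1026
[[287.82361288 116.20342019]] [[384.47770773 243.34150631]]
```

View pics/w2.png

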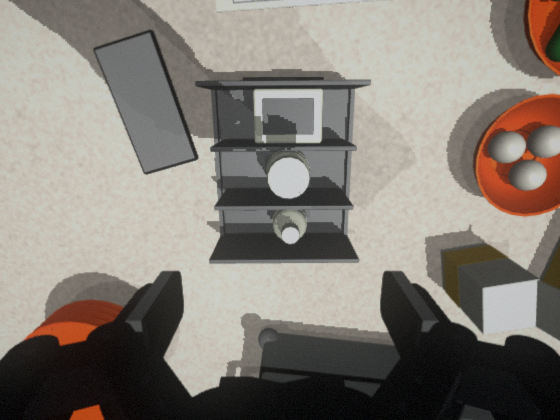

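The jar sits at (288,116) in the picture, which is x 0.4746, y −0.2622, with its top at 0.0946, and it is aligned with the tool. Taking it.

```bash
python3 -m handwheel '[[40,3,20,0,1],[66,4.6,50,0,1],[66,4.6,90,0,1],[66,4.6,130,0,1],[66,4.6,160,0,1],[66,4.6,160,0,1]]'
python3 - <<'E'
from h import *
go(.4746,-.2622,.041,0.008)
E
```

```text
clock: 3.25
tcp_pos: [0.4717, -0.2588, 0.1335]
orientation: [-0.004, 0.703, 0.711, -0.0]
wrist_force: [-1.4, -0.1, 0.0]
finger_gap: 0.0853
grip_force: 0.0
at [ 0.4717 -0.2588  0.1335] yaw 0.01 tilt [-0.0061  0.005 ] -> shift [-3.9  3.5 92.5] turn 0.002 q6 0.91 t 3.25
```

```bash
python3 -m handwheel '[[0,0,20,0,1],[0,0,40,0,1],[0,0,60,0,1],[0,0,80,0,1],[0,0,92,0,1],[0,0,92,0,1],[0,0,92,0,1]]'
python3 - <<'E'
from h import *
go(.4746,-.2622,.041,0.008)
E
```

```text
clock: 3.95
tcp_pos: [0.4749, -0.2631, 0.0464]
orientation: [0.001, 0.704, 0.71, 0.0]
wrist_force: [-1.0, 0.0, -0.2]
finger_gap: 0.0855
grip_force: 0.0
at [ 0.4749 -0.2631  0.0464] yaw 0.008 tilt [ 0.0012 -0.0008] -> shift [ 0.9 -0.3  5.4] turn -0.0 q6 0.91 t 3.95
```

```bash
python3 -m handwheel '[[0,0,3,0,0.6],[0,0,3,0,0.6],[0,0,3,0,0.6],[0,0,3,0,0.6],[0,0,3,0,0.6]]' 50
python3 -m handwheel '[[0,0,-15,0,0.6],[0,0,-40,0,0.6],[0,0,-70,0,0.6],[0,0,-105,0,0.6],[0,0,-135,0,0.6],[0,0,-150,0,0.6],[0,0,-150,0,0.6]]'
python3 - <<'E'
from h import *
go(.491,-.078,.2,1.57+.013)
E
```

```text
clock: 4.45
tcp_pos: [0.4752, -0.2637, 0.0433]
orientation: [0.001, 0.705, 0.71, 0.0]
wrist_force: [2.0, 0.8, 5.1]
finger_gap: 0.0676
grip_force: 57.3
clock: 5.15
tcp_pos: [0.4747, -0.2637, 0.194]
orientation: [0.002, 0.705, 0.71, 0.0]
wrist_force: [0.3, 0.2, -2.7]
finger_gap: 0.0677
grip_force: 57.6
at [ 0.4747 -0.2637  0.194 ] yaw 0.007 tilt [ 0.0024 -0.002 ] -> shift [185.6  17.5  -6.4] turn -1.576 q6 0.91 t 5.15
```

```bash
python3 -m handwheel '[[24,2,0,-0.14,0.6],[48,4,0,-0.28,0.6],[72,7,0,-0.43,0.6],[96,9,0,-0.57,0.6],[120,11,0,-0.72,0.6],[144,14,0,-0.86,0.6],[168,16,0,-1.01,0.6],[186,18,0,-1.15,0.6]]'
python3 -m handwheel '[[0,0,20,-0.14,0.6],[0,0,45,-0.28,0.6],[0,0,70,-0.426,0.6],[0,0,95,-0.426,0.6],[0,0,115,-0.426,0.6],[0,0,130,-0.426,0.6],[0,0,140,-0.426,0.6],[0,0,140,-0.426,0.6]]'
python3 - <<'E'
from h import *
go(.491,-.078,.0385,1.57+.013)
print(sensors.get_state()['wrist_force'])
E
```

```text
clock: 5.95
tcp_pos: [0.4892, -0.0751, 0.1899]
orientation: [-0.002, 0.202, 0.979, 0.0]
wrist_force: [1.1, -0.2, -3.1]
finger_gap: 0.0675
grip_force: 57.4
clock: 6.75
tcp_pos: [0.4885, -0.0762, 0.0496]
orientation: [-0.002, -0.006, 1.0, 0.001]
wrist_force: [-0.8, 0.5, -2.9]
finger_gap: 0.0677
grip_force: 57.4
at [ 0.4885 -0.0762  0.0496] yaw 1.583 tilt [-0.0049  0.0017] -> shift [-2.6 -1.9 11.1] turn -0.0 q6 -0.33 t 6.75
[-0.81617532  0.49705238 -2.87391524]
```

```bash
python3 -m handwheel '[[0,0,5,0,0.6],[0,0,9,0,0.6],[0,0,11,0,0.6],[0,0,11,0,0.6],[0,0,11,0,1],[0,0,11,0,1],[0,0,11,0,1],[0,0,11,0,1]]'
python3 -m handwheel '[[0,0,-40,0,1],[0,0,-80,0,1],[-20,0,-115,0.14,1],[-30,0,-125,0.28,1],[-30,0,-125,0.43,1],[-30,0,-125,0.57,1],[-30,0,-125,0.72,1],[-30,0,-125,0.86,1]]'
python3 -m handwheel '[[0,0,-20,0.14,1],[0,0,-40,0.28,1],[0,0,-60,0.42,1],[0,0,-80,0.56,1],[0,0,-80,0.71,1],[0,0,-80,0.71,1],[0,0,-80,0.71,1]]'
python3 - <<'E'
from h import *
go(.491,-.15,.25,.013)
E
```

```text
clock: 7.55
tcp_pos: [0.4912, -0.077, 0.0415]
orientation: [0.0, -0.006, 1.0, -0.0]
wrist_force: [-0.6, 0.2, -0.5]
finger_gap: 0.0853
grip_force: 0.0
clock: 8.35
tcp_pos: [0.5208, -0.0765, 0.1662]
orientation: [0.0, 0.414, 0.91, 0.0]
wrist_force: [0.9, -0.2, -0.7]
finger_gap: 0.0857
grip_force: 0.0
clock: 9.05
tcp_pos: [0.5205, -0.0765, 0.2458]
orientation: [-0.0, 0.701, 0.713, -0.0]
wrist_force: [-0.8, -1.5, 0.5]
finger_gap: 0.0853
grip_force: 0.0
at [ 0.5205 -0.0765  0.2458] yaw 0.017 tilt [-0.0004  0.0002] -> shift [-73.  -30.8  -4.2] turn 0.004 q6 1.26 t 9.05
```

```bash
python3 -m handwheel '[[-40,-15,-10,0,1],[-73,-31,-40,0,1],[-73,-31,-40,0,1],[-73,-31,-40,0,1]]'
python3 - <<'E'
from h import *
w=cam('wrist'); t=cam('top')
for n,c in(('w',w),('t',t)):
    P=cloud(c); z=P[...,2]
    m=(z>.083)&(z<.098)&(abs(P[...,0]-.491)<.07)&(abs(P[...,1]+.078)<.07)
    m=cv2.morphologyEx(m.astype(np.uint8),cv2.MORPH_OPEN,np.ones((3,3)))>0
    q=P[m]; r=cv2.minAreaRect((q[:,:2]*1000).astype(np.float32)); print(n,len(q),np.round(r[0],1),np.round(r[1],1),r[2],np.median(q[:,2]))
go(*(np.array(r[0])/1000),.037,.013)
cv2.imwrite('pics/w3.png',w['color'])
E
```

```text
clock: 9.45
tcp_pos: [0.4906, -0.1506, 0.286]
orientation: [0.0, 0.702, 0.712, 0.0]
wrist_force: [-0.2, -0.3, 0.1]
finger_gap: 0.0856
grip_force: 0.0
w 3963 [488.7 -77.3] [52.  67.3] 0.9026673436164856 0.08953039723830464
t 577 [488.3 -77.9] [52.2 67.5] 2.4765825271606445 0.08916076610451062
at [ 0.4904 -0.1492  0.285 ] yaw 0.015 tilt [-0.0015  0.0012] -> shift [ 71.1  -0.7 248.1] turn 0.002 q6 1.1 t 9.55
```

View pics/w3.png

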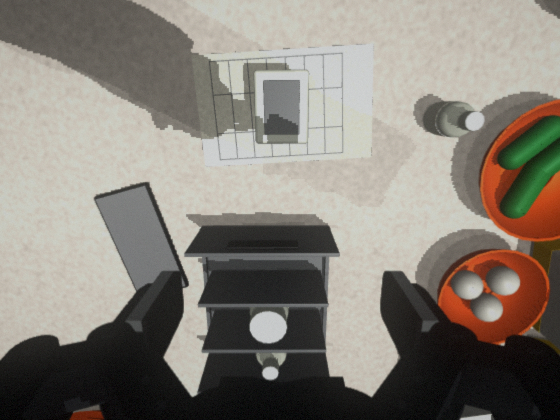

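The jar stands upright on the sheet at (281,106), centre (0.4887, −0.0773) and square to the tool, and the other vessels are untouched. Regripping across the broad sides.

```bash
python3 -m handwheel '[[40,0,30,0,1],[72,0,65,0,1],[72,0,100,0,1],[72,0,140,0,1],[72,-0.5,175,0,1],[72,-0.5,205,0,1],[72,-0.5,230,0,1],[72,-0.5,248,0,1]]'
python3 -m handwheel '[[0,0,0,0,1],[0,0,0,0,1],[0,0,0,0,0.4],[0,0,0,0,0.4],[0,0,0,0,0.4],[0,0,0,0,0.4],[0,0,0,0,0.4]]' 50
python3 -m handwheel '[[0,0,-20,0,0.4],[0,0,-60,0,0.4],[0,0,-100,0,0.4],[0,0,-145,0,0.4],[0,0,-190,0,0.4],[0,0,-215,0,0.4],[0,0,-215,0,0.4]]'
python3 - <<'E'
from h import *
go(.607,.288,.25,.013)
E
```

```text
clock: 10.35
tcp_pos: [0.4873, -0.0759, 0.0351]
orientation: [-0.002, 0.701, 0.713, -0.001]
wrist_force: [-0.9, -0.8, -0.3]
finger_gap: 0.0854
grip_force: 0.0
clock: 11.05
tcp_pos: [0.4901, -0.0781, 0.0393]
orientation: [0.001, 0.702, 0.712, 0.001]
wrist_force: [-1.9, 0.9, 6.4]
finger_gap: 0.0514
grip_force: 53.3
clock: 11.75
tcp_pos: [0.4912, -0.0786, 0.257]
orientation: [0.003, 0.703, 0.712, 0.002]
wrist_force: [1.8, -1.0, -3.1]
finger_gap: 0.0517
grip_force: 53.9
at [ 0.4912 -0.0786  0.257 ] yaw 0.013 tilt [ 0.0071 -0.0022] -> shift [365.1 120.4   7. ] turn -0.0 q6 1.24 t 11.75
```

```bash
python3 -m handwheel '[[45,15,0,0,0.4],[90,30,0,0,0.4],[135,45,0,0,0.4],[180,60,0,0,0.4],[225,75,0,0,0.4],[270,90,0,0,0.4],[310,105,0,0,0.4],[345,115,0,0,0.4]]'
python3 -m handwheel '[[10,3,0,0,0.4],[20,5,0,0,0.4],[20,5,0,0,0.4],[20,5,0,0,0.4],[20,5,0,0,0.4]]'
python3 - <<'E'
from h import *
go(.607,.288,.139,.013)
w=cam('wrist');P=cloud(w); z=P[...,2]; u,v=np.meshgrid(np.arange(560),np.arange(420))
def box(name,m):
    q=P[m]
    if len(q)<5: print(name,len(q)); return
    r=cv2.minAreaRect((q[:,:2]*1000).astype(np.float32)); print(name,len(q),'rect',np.round(r[0],1),np.round(r[1],1),round(r[2],1),'zmed',np.median(q[:,2]).round(4))
box('fixed',(z>.176)&(z<.192)&(abs(P[...,0]-.607)<.05)&(abs(P[...,1]-.326)<.025))
box('jartop',(z>.28)&(z<.33)&(abs(P[...,0]-.607)<.045)&(abs(P[...,1]-.288)<.06))
cv2.imwrite('pics/w4.png',w['color'])
E
```

```text
clock: 12.55
tcp_pos: [0.5995, 0.2706, 0.2499]
orientation: [-0.001, 0.702, 0.712, -0.002]
wrist_force: [1.2, -0.5, -2.8]
finger_gap: 0.0516
grip_force: 53.8
clock: 13.05
tcp_pos: [0.6045, 0.2872, 0.2533]
orientation: [0.0, 0.703, 0.711, -0.0]
wrist_force: [-0.3, -0.8, -3.2]
finger_gap: 0.0517
grip_force: 54.0
at [0.6045 0.2872 0.2533] yaw 0.011 tilt [-0.0001 -0.0003] -> shift [  0.8   2.5 114.3] turn -0.002 q6 1.88 t 13.05
fixed 1418 rect [606.9 326.8] [68.3 16.5] 0.4 zmed 0.1835
jartop 35215 rect [607.  297.8] [51.4 90. ] 90.0 zmed 0.3038
```

View pics/w4.png

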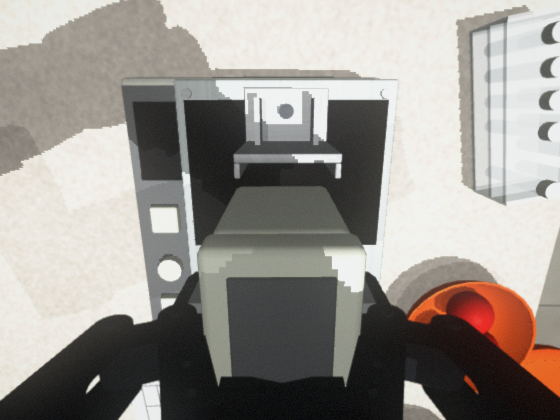

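The jar hangs square, top at (282,260), with the fixed cheek's rim at (288,158) centred in line with it. Lowering it.

```bash
python3 -m handwheel '[[1,2.5,15,0,0.4],[1,2.5,30,0,0.4],[1,2.5,45,0,0.4],[1,2.5,60,0,0.4],[1,2.5,75,0,0.4],[1,2.5,90,0,0.4],[1,2.5,100,0,0.4],[1,2.5,100,0,0.4]]'
python3 -m handwheel '[[0,0,4,0,0.4],[0,0,8,0,0.4],[0,0,10,0,0.4],[0,0,12,0,0.4],[0,0,12,0,0.4]]'
python3 - <<'E'
from h import *
go(.607,.288,.139,.013)
E
```

```text
clock: 13.9
tcp_pos: [0.6061, 0.2886, 0.1517]
orientation: [-0.001, 0.703, 0.711, -0.001]
wrist_force: [0.4, 0.5, -3.5]
finger_gap: 0.0517
grip_force: 54.0
clock: 14.4
tcp_pos: [0.6069, 0.2897, 0.141]
orientation: [-0.0, 0.702, 0.712, -0.0]
wrist_force: [-0.1, -0.3, -2.5]
finger_gap: 0.0516
grip_force: 54.0
at [0.6069 0.2897 0.141 ] yaw 0.013 tilt [-0.0001  0.    ] -> shift [-1.7  0.   2. ] turn 0.0 q6 1.88 t 14.4
```

```bash
python3 -m handwheel '[[0,0,1,0,0.4],[0,0,2,0,0.4],[0,0,2.5,0,0.4],[0,0,2.5,0,0.4]]'
python3 -m handwheel '[[0,0,0,0,0.7],[0,0,0,0,0.9],[0,0,0,0,0.9],[0,0,0,0,0.9],[0,0,-30,0,0.9],[0,0,-65,0,0.9],[0,0,-100,0,0.9],[0,0,-105,0,0.9]]'
python3 -m handwheel '[[-12,0,0,-0.145,0.9],[-25,0,0,-0.29,0.9],[-40,0,0,-0.435,0.9],[-55,0,0,-0.58,0.9],[-70,0,0,-0.725,0.9],[-85,0,0,-0.87,0.9],[-100,0,0,-1.015,0.7],[-112,0,0,-1.16,0.45]]'
python3 -m handwheel '[[0,0,0,-0.145,0.45],[0,0,0,-0.29,0.45],[0,0,0,-0.435,0.45],[0,0,0,-0.58,0.45],[0,0,0,-0.725,0.45],[0,0,0,-0.775,0.45],[0,0,0,-0.775,0.45]]'
python3 - <<'E'
from h import *
go(.608,.1774,.133,1.946)
t=cam('top');P=cloud(t);z=P[...,2]
m=(z>.184)&(z<.2)&(abs(P[...,0]-.607)<.04)&(abs(P[...,1]-.29)<.05); q=P[m];print(len(q), cv2.minAreaRect((q[:,:2]*1000).astype(np.float32)),np.median(q[:,2]))
E
```

```text
clock: 14.8
tcp_pos: [0.6071, 0.2898, 0.1391]
orientation: [0.0, 0.702, 0.712, 0.0]
wrist_force: [-0.3, 0.3, 0.1]
finger_gap: 0.0515
grip_force: 54.2
clock: 15.6
tcp_pos: [0.609, 0.2903, 0.2492]
orientation: [0.002, 0.702, 0.712, 0.004]
wrist_force: [0.8, 0.8, 0.3]
finger_gap: 0.0768
grip_force: 0.0
clock: 16.4
tcp_pos: [0.6083, 0.1768, 0.243]
orientation: [-0.0, 0.195, 0.981, -0.0]
wrist_force: [0.1, -0.1, -1.2]
finger_gap: 0.0495
grip_force: 0.0
clock: 17.1
tcp_pos: [0.6083, 0.1776, 0.243]
orientation: [-0.0, -0.187, 0.982, 0.0]
wrist_force: [-0.7, 0.3, -0.7]
finger_gap: 0.0382
grip_force: 0.0
at [0.6083 0.1776 0.243 ] yaw 1.948 tilt [-0.0006 -0.    ] -> shift [ 3.0e-01 -1.0e-01  1.1e+02] turn 0.002 q6 -0.22 t 17.1
61 ((587.9559936523438, 257.3406982421875), (38.6619873046875, 18.325016021728516), 76.39989471435547) 0.18853128099753746
```

```bash
python3 -m handwheel '[[0,0,20,0,0.45],[0,0,40,0,0.45],[0,0,60,0,0.45],[0,0,80,0,0.45],[0,0,95,0,0.45],[0,0,105,0,0.45],[0,0,108,0,0.45],[0,0,108,0,0.45]]'
python3 -m handwheel '[[0,0,0,0,0.3],[0,0,0,0,0.1],[0,0,0,0,0.1],[0,0,0,0,0.1],[0,0,0,0,0.1],[0,0,0,0,0.1],[0,0,0,0,0.1]]' 40
python3 - <<'E'
from h import *
s=sensors.get_state(); print(s['wrist_force'],s['ft_torque'])
x,y,_=s['tcp_pos']; go(x-.013*.017,y+.017,.135,1.946)
E
```

```text
clock: 17.95
tcp_pos: [0.6084, 0.1776, 0.1354]
orientation: [-0.0, -0.187, 0.982, 0.0]
wrist_force: [0.1, -1.4, -0.4]
finger_gap: 0.038
grip_force: 0.0
clock: 18.65
tcp_pos: [0.6093, 0.1777, 0.1367]
orientation: [0.001, -0.187, 0.982, -0.0]
wrist_force: [0.2, -0.9, 6.1]
finger_gap: 0.0153
grip_force: 42.4
[ 0.21393402 -0.88367355  6.09526772] [-0.08133127 -0.13814853 -0.06777776]
at [0.6093 0.1777 0.1367] yaw 1.948 tilt [0.0024 0.0003] -> shift [-6.  15.9  1.8] turn 0.002 q6 -0.22 t 18.65
```

Knob gripped. Drawing the carriage towards the jar.

```bash
python3 -m handwheel '[[-0.7,1.9,0,0,0.1],[-1.8,4.7,0,0,0.1],[-2.8,7.5,0,0,0.1],[-3.9,10.3,0,0,0.1],[-4.9,13.1,0,0,0.1],[-5.3,14,0,0,0.1],[-5.3,14,0,0,0.1]]'
for i in 1 ; do python3 -m handwheel '[[-0.3,0.9,0,0,0.1],[-0.7,1.9,0,0,0.1],[-0.7,1.9,0,0,0.1]]'; done
python3 -c "
from h import *
s=sensors.get_state();print(s['tcp_pos'],s['wrist_force'])"
```

```text
clock: 19.35
tcp_pos: [0.6092, 0.1927, 0.1368]
orientation: [0.001, -0.187, 0.982, -0.0]
wrist_force: [0.6, -0.5, 5.3]
finger_gap: 0.0153
grip_force: 42.5
clock: 19.65
tcp_pos: [0.6092, 0.1939, 0.1368]
orientation: [0.001, -0.187, 0.982, -0.001]
wrist_force: [0.7, -2.4, 6.6]
finger_gap: 0.0152
grip_force: 42.6
[0.6091702  0.19393754 0.13676532] [ 0.71784986 -2.40336581  6.59107694]
```

```bash
python3 -m handwheel '[[-0.3,0.9,0,0,0.1],[-0.3,0.9,0,0,0.1],[-0.3,0.9,0,0,0.1]]'; python3 -m handwheel '[[-0.3,0.9,0,0,0.1],[-0.3,0.9,0,0,0.1],[-0.3,0.9,0,0,0.1]]';python3 -m handwheel '[[-0.3,0.9,0,0,0.1],[-0.3,0.9,0,0,0.1],[-0.3,0.9,0,0,0.1]]'
```

```text
clock: 19.95
tcp_pos: [0.6092, 0.1948, 0.1368]
orientation: [0.001, -0.187, 0.982, -0.001]
wrist_force: [1.1, -4.4, 6.0]
finger_gap: 0.0157
grip_force: 42.6
clock: 20.25
tcp_pos: [0.6091, 0.1957, 0.1368]
orientation: [0.001, -0.187, 0.982, -0.001]
wrist_force: [-0.1, -3.4, 5.8]
finger_gap: 0.0152
grip_force: 42.5
clock: 20.55
tcp_pos: [0.6091, 0.1966, 0.1368]
orientation: [0.001, -0.187, 0.982, -0.001]
wrist_force: [0.8, -3.8, 5.7]
finger_gap: 0.0154
grip_force: 42.5
```

```bash
python3 -m handwheel '[[-0.3,0.9,0,0,0.1],[-0.3,0.9,0,0,0.1],[-0.3,0.9,0,0,0.1]]'; python3 -m handwheel '[[-0.3,0.9,0,0,0.1],[-0.3,0.9,0,0,0.1],[-0.3,0.9,0,0,0.1]]'
```

```text
clock: 20.85
tcp_pos: [0.6091, 0.1966, 0.1368]
orientation: [0.001, -0.187, 0.982, -0.002]
wrist_force: [1.1, -7.7, 6.4]
finger_gap: 0.0153
grip_force: 42.6
clock: 21.15
tcp_pos: [0.6091, 0.1967, 0.1368]
orientation: [0.001, -0.186, 0.982, -0.002]
wrist_force: [1.5, -8.4, 5.7]
finger_gap: 0.0148
grip_force: 42.6
```

The carriage has stopped at y≈0.1967 with force rising to about 8 N, so the jar is snug. Turning the knob.

```bash
python3 -m handwheel '[[0,0.3,0,0.1,0.1],[0,0.3,0,0.2,0.1],[0,0.3,0,0.3,0.1],[0,0.3,0,0.4,0.1],[0,0.3,0,0.5,0.1],[0,0.3,0,0.6,0.1],[0,0.3,0,0.65,0.1]]'
python3 -m handwheel '[[0,0,0,0.1,0.1],[0,0,0,0.2,0.1],[0,0,0,0.3,0.1],[0,0,0,0.4,0.1],[0,0,0,0.5,0.1],[0,0,0,0.55,0.1],[0,0,0,0.55,0.1]]'
python3 - <<'E'
from h import *
go(.609,.1967,.24,.74); print(sensors.get_state()['ft_torque'])
E
```

```text
clock: 21.85
tcp_pos: [0.6091, 0.1967, 0.1368]
orientation: [0.002, 0.139, 0.99, -0.002]
wrist_force: [1.8, -9.8, 6.6]
finger_gap: 0.0152
grip_force: 42.6
clock: 22.55
tcp_pos: [0.6092, 0.1967, 0.1369]
orientation: [0.002, 0.402, 0.916, -0.002]
wrist_force: [1.5, -9.8, 6.4]
finger_gap: 0.0153
grip_force: 42.7
at [0.6092 0.1967 0.1369] yaw 0.744 tilt [ 0.003 -0.005] -> shift [  -0.5   -0.2 -103.1] turn 0.004 q6 1.02 t 22.55
[-1.83891297 -0.18790637 -0.07265667]
```

```bash
python3 -m handwheel '[[0,0,0,0.04,0.1],[0,0,0,0.08,0.1],[0,0,0,0.08,0.1]]'
python3 - <<'E'
from h import *
go(.609,.1967,.24,.66); print(sensors.get_state()['ft_torque'])
E
python3 -m handwheel '[[0,0,0,0,0.3],[0,0,0,0,0.45],[0,0,0,0,0.45],[0,0,0,0,0.45],[0,0,-25,0,0.45],[0,0,-60,0,0.45],[0,0,-100,0,0.45],[0,0,-110,0,0.3]]' 
python3 - <<'E'
from h import *
go(.4845,.05,.25,1.946)
E
```

```text
clock: 22.85
tcp_pos: [0.6091, 0.1967, 0.1369]
orientation: [0.003, 0.437, 0.9, -0.002]
wrist_force: [1.5, -10.7, 7.1]
finger_gap: 0.0155
grip_force: 43.3
at [0.6091 0.1967 0.1369] yaw 0.666 tilt [ 0.003  -0.0053] -> shift [  -0.5   -0.2 -103.1] turn 0.006 q6 1.09 t 22.85
[-1.95225316 -0.1972715   0.6884394 ]
clock: 23.65
tcp_pos: [0.6095, 0.2004, 0.2506]
orientation: [0.003, 0.436, 0.9, 0.002]
wrist_force: [0.6, 0.3, -0.1]
finger_gap: 0.026
grip_force: 0.0
at [0.6095 0.2004 0.2506] yaw 0.669 tilt [0.007  0.0016] -> shift [ -40.5 -191.3   -0.5] turn -1.277 q6 1.09 t 23.65
```

The torque rose to 0.69 N m, so the end stop is reached and the knob is tight. Moving above the timer key with the fingers shut, then checking the clamp.

```bash
python3 -m handwheel '[[23,-14,-10,0.13,0],[47,-28,-20,0.26,0],[70,-42,-30,0.39,0],[93,-55,-40,0.52,0],[117,-69,-50,0.656,0],[117,-69,-50,0.656,0],[117,-69,-50,0.656,0],[117,-69,-50,0.656,0]]'
python3 - <<'E'
from h import *
go(.4832,.249,.085,.013)
w=cam('wrist');P=cloud(w);z=P[...,2]
def box(name,l,h,x,y,dx,dy):
    q=P[(z>l)&(z<h)&(abs(P[...,0]-x)<dx)&(abs(P[...,1]-y)<dy)]
    if len(q)<5: print(name,len(q)); return
    r=cv2.minAreaRect((q[:,:2]*1000).astype(np.float32)); print(name,len(q),np.round(r[0],1),np.round(r[1],1),round(r[2],1),'z',np.median(q[:,2]).round(4))
box('jar',.1865,.196,.607,.294,.04,.045); box('knob',.158,.17,.609,.197,.045,.03)
box('timer',.0625,.07,.4832,.249,.02,.02); box('start',.0625,.07,.4846,.1325,.02,.03)
cv2.imwrite('pics/w5.png',w['color'])
E
```

```text
clock: 24.45
tcp_pos: [0.4816, 0.2486, 0.2948]
orientation: [-0.0, 0.702, 0.712, -0.0]
wrist_force: [-0.0, -0.2, -0.1]
finger_gap: 0.0002
grip_force: 0.0
at [0.4816 0.2486 0.2948] yaw 0.013 tilt [-0.0006 -0.0003] -> shift [  0.4   1.7 209.8] turn -0.0 q6 1.89 t 24.45
jar 6603 [606.1 294.6] [52.9 66.5] 0.6 z 0.1894
knob 1159 [608.  196.7] [15.9 65. ] 39.0 z 0.1624
timer 625 [483.5 248.9] [27.  28.5] 1.0 z 0.0661
start 144 [484.4 155.3] [ 7.4 27.7] 89.6 z 0.0661
```

View pics/w5.png

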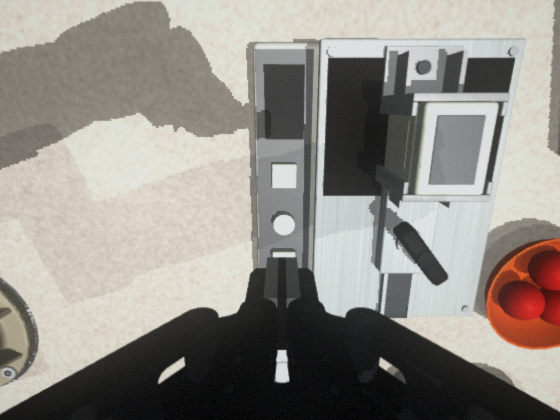

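The jar at (460,150) is snug between both cheeks and upright, and the knob at (420,255) is turned. The timer key is at (283,175). Pressing it.

```bash
python3 -m handwheel '[[0.4,1.7,40,0,0],[0.4,1.7,80,0,0],[0.4,1.7,120,0,0],[0.4,1.7,160,0,0],[0.4,1.7,190,0,0],[0.4,1.7,212,0,0],[0.4,1.7,216,0,0],[0.4,1.7,216,0,0]]'
python3 -m handwheel '[[0,0,4,0,0],[0,0,8,0,0],[0,0,12,0,0],[0,0,14,0,0],[0,0,14,0,0]]'
python3 - <<'E'
from h import *
go(.4832,.249,.0595,.013)
E
```

```text
clock: 25.3
tcp_pos: [0.4827, 0.2486, 0.0786]
orientation: [-0.001, 0.703, 0.711, -0.001]
wrist_force: [-0.3, -0.3, -0.0]
finger_gap: -0.0001
grip_force: 0.0
clock: 25.8
tcp_pos: [0.4831, 0.2493, 0.0658]
orientation: [0.0, 0.703, 0.711, 0.0]
wrist_force: [0.2, -0.3, 1.4]
finger_gap: 0.0002
grip_force: 0.7
at [0.4831 0.2493 0.0658] yaw 0.012 tilt [0.0008 0.0003] -> shift [-0.3  0.   6.3] turn -0.001 q6 1.89 t 25.8
```

```bash
python3 -m handwheel '[[0,0,2,0,0],[0,0,4,0,0],[0,0,6,0,0],[0,0,7.5,0,0],[0,0,8,0,0],[0,0,8,0,0],[0,0,8,0,0]]'
```

```text
clock: 26.5
tcp_pos: [0.4833, 0.2494, 0.0602]
orientation: [0.001, 0.703, 0.711, 0.001]
wrist_force: [-5.6, -3.1, 21.3]
finger_gap: 0.0002
grip_force: 10.4
```

Timer key fully down (5.8 mm, against its stop). Letting it up and moving to the start key.

```bash
python3 -m handwheel '[[0,0,-8,0,0],[0,0,-20,0,0],[0,0,-40,0,0],[-30,1,-40,0,0],[-65,2,-40,0,0],[-95,2.5,-40,0,0],[-116,2.5,-40,0,0],[-116.5,2.5,-40,0,0]]'
python3 -m handwheel '[[0,0,0,0,0],[0,0,0,0,0],[0,0,10,0,0],[0,0,20,0,0],[0,0,25,0,0],[0,0,25,0,0]]'
python3 - <<'E'
from h import *
go(.4846,.1325,.0595,.013)
E
```

```text
clock: 27.3
tcp_pos: [0.4866, 0.1307, 0.0976]
orientation: [-0.0, 0.704, 0.71, -0.0]
wrist_force: [0.1, -0.1, -0.7]
finger_gap: 0.0001
grip_force: 0.0
clock: 27.9
tcp_pos: [0.4856, 0.1329, 0.0711]
orientation: [-0.001, 0.703, 0.712, -0.001]
wrist_force: [-0.1, -0.6, -0.6]
finger_gap: -0.0003
grip_force: 0.0
at [0.4856 0.1329 0.0711] yaw 0.013 tilt [-0.0028 -0.0002] -> shift [-0.4 -0.9 11.6] turn -0.0 q6 1.67 t 27.9
```

```bash
python3 -m handwheel '[[0,0,3,0,0],[0,0,6,0,0],[0,0,9,0,0],[0,0,11,0,0],[0,0,13,0,0],[0,0,13.5,0,0],[0,0,13.5,0,0],[0,0,13.5,0,0]]'
```

```text
clock: 28.7
tcp_pos: [0.4871, 0.1328, 0.0604]
orientation: [0.0, 0.703, 0.711, 0.001]
wrist_force: [-3.5, -0.4, 11.6]
finger_gap: -0.0001
grip_force: 5.8
```

```bash
python3 -m handwheel '[[0,0,1,0,0],[0,0,1,0,0],[0,0,-10,0,0],[0,0,-45,0,0],[0,0,-90,0,0],[0,-20,-140,0,0],[-40,-40,-190,0,0],[-80,-40,-220,0,0]]'
python3 -m handwheel '[[-50,0,0,0,0],[-100,0,0,0,0],[-100,0,0,0,0],[-100,0,0,0,0]]'
python3 - <<'E'
from h import *
t=cam('top');P=cloud(t);z=P[...,2]
for n,l,h,x,y,dx,dy in [('jar',.1865,.196,.607,.294,.04,.045),('knob',.158,.17,.609,.197,.045,.03),('timer',.0615,.075,.4832,.249,.02,.02),('start',.0615,.075,.4846,.1325,.02,.03)]:
    q=P[(z>l)&(z<h)&(abs(P[...,0]-x)<dx)&(abs(P[...,1]-y)<dy)]
    print(n,len(q),np.round(np.median(q,0),4) if len(q) else '')
cv2.imwrite('pics/end.png',np.clip(cv2.resize(t['color'][140:300,110:470],None,fx=2.2,fy=2.2)*1.4,0,255).astype(np.uint8))
E
```

```text
clock: 29.5
tcp_pos: [0.4481, 0.0668, 0.269]
orientation: [0.0, 0.702, 0.713, 0.001]
wrist_force: [1.7, -0.5, -0.1]
finger_gap: -0.0002
grip_force: 0.0
clock: 29.9
tcp_pos: [0.4502, -0.0349, 0.2664]
orientation: [-0.0, 0.704, 0.71, 0.0]
wrist_force: [0.0, 0.5, 0.1]
finger_gap: 0.0004
grip_force: 0.0
jar 616 [0.606  0.2925 0.1893]
knob 175 [0.6069 0.1953 0.1622]
timer 123 [0.4829 0.2479 0.0656]
start 180 [0.4832 0.1349 0.0661]
```

View pics/end.png

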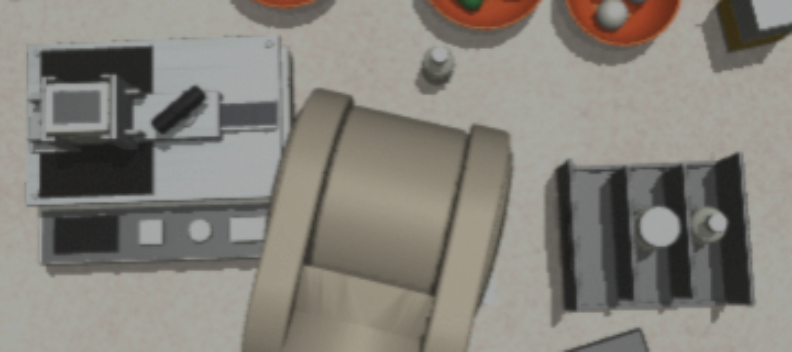

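The jar is clamped at (78,107), the knob is turned at (180,110), both keys are back up, and the dropper (437,63) and the other vessels are in place.

```bash
python3 -c "
from workcell import workorder
print(workorder.hand_in())"
```

```text
the job is handed in; nothing more can be done
None
```

The jar is clamped snug between the cheeks with the knob turned to its end stop, the timer key and then the start key were each pressed fully down and let up, and the job was handed in at about 30 s (no verdict was returned).

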